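# Close the pastry warmer and fit its starter knob

### The job

Get the small pastry warmer ready to start: first push its open glass door fully shut so that it snaps home on its catch. Then take the loose knob from the counter, turn it so that the D-shaped hole under it matches the D-shaped spindle on the warmer's top, and push it fully onto the spindle. Finish while still gripping the knob and pressing it down hard enough that the sprung spindle stays most of the way in, and do not let go; the door stays shut and the other things on the counter are left alone.

Things in the scene. Friction and masses are not known exactly. Their poses are not given: they have to be found in the camera images.
- warmer: fixed pastry warmer, a steel box 150 (local x) x 190 (local y) x 100 mm high on feet; origin under its centre at counter level, +z up. Its open front, with the door, is the local -x side and faces mostly to the robot's left (+y), a little to the robot. On the middle of its flat top stands the steel starter spindle. A cash register 0.3 m high fills the counter at x > 0.53, y > -0.02 m.
- spindle_tip (a point): centre of the spindle's top end, 127 mm above the counter at rest; moves down with it. The spindle is an upright D-shaft 27 mm proud of the warmer's top, 14 mm in diameter, with one flat, 4 mm from the axis on the side of this point's +x axis; top edge chamfered 1.5 mm. It does not turn. +z is up.
- starter (a joint): how far the sprung spindle is pressed down, m: 0 at rest, 0.008 at its stop. It needs 3 N to start moving and 7 N at the stop, and comes back up when not pressed.
- oven_door (a joint): opening angle of the door, rad: 0 shut against its stop, at most 1.5; it swings out from the warmer's front. It moves easily down to 0.09 rad, where a sprung ball catch resists (up to about 8 N at door_face) and has to be ridden over; below about 0.03 rad the catch helps to draw the door shut and then holds it. Push right to the stop.
- door_hinge (a point): point on the door's upright hinge axis at the local +y end of the warmer's front (the end further from the robot), in the door's middle plane, 65 mm above the counter; turns with the door: -y points along the door to its free edge, -x out of the outer face. Door 176 mm wide, 12 mm thick, 15 to 91 mm above the counter.
- door_face (a point): a good place to push: on the door's outer face, 110 mm from the hinge axis and 65 mm above the counter, same axes as door_hinge (push along +x). A small upright bar handle stands 24 mm out of the face 166 mm from the hinge.
- knob: loose 60 g knob, right way up on the counter: round aluminium skirt 46 mm across, 22 mm high, with a dark bar grip on top 12 mm thick (y), 40 mm long (x), 22 to 40 mm above the underside; pointed at its +x end. D-shaped hole from below: 17 mm deep, 16 mm across, flat 5 mm from the axis on the +x side; fits only with its +x along spindle_tip's +x. Origin: centre of its underside, +z up.
- egg_timer: bystander: red and white kitchen timer, 63 mm across, 52 mm high, origin under its centre
- honey_jar: bystander: small jar with white lid, 53 mm across, 71 mm high, origin under its centre
- flower_cutter: bystander: flower-shaped metal cutter, 66x74x30 mm, origin under its centre
Not all that is in view belongs to the job. Leave any blue, green or yellow look-alike of the knob alone.

How it is judged:
On the way, in this order (a step that is already met when the one before it is completed fails the run):
1. the door is shut on its catch, the knob still off the spindle (value of joint oven_door below 0.015 rad and distance between knob and spindle_tip above 0.05 m), for 0.2 s.
2. the knob is fully on the D-shaft, flat to flat (horizontal distance between knob and spindle_tip below 0.003 m and z of knob in the frame of spindle_tip below -0.0145 m and angle between the x axis of knob and the x axis of spindle_tip, either way round below 0.3 rad), for 0.1 s.
At the end, for the whole second after the job is handed in: The door is within 0.015 rad of its stop; the knob is fully on the spindle (within 2.5 mm of full depth, 3 mm sideways, 0.3 rad of flat-to-flat, upright within 0.12 rad); the fingers still hold the knob and keep the spindle pressed down by at least 4 mm of its 8 mm (all of step 2 and value of joint oven_door below 0.015 rad and angle between knob's own z axis and vertical below 0.12 rad and value of joint starter above 0.004 m and contact force between the fingers and knob above 1 N); the arm keeps its last pose, push and grip.
It fails at once if the egg timer is pushed about (distance of egg_timer from where it was at the start of the episode above 0.03 m).
It fails at once if the honey jar is pushed about (distance of honey_jar from where it was at the start of the episode above 0.03 m).
It fails at once if the flower cutter is pushed about (distance of flower_cutter from where it was at the start of the episode above 0.03 m).
It also fails if it takes over 62 s, if anything falls off the work surface, if the arm or the gripper's body presses on something with over 40 N, if the wrist force passes 120 N, or if a joint passes its speed limit or range.

### The arm

A 7-joint arm with a two-finger parallel gripper is mounted at the origin on a cart in front of the work surface, level with it; the furniture and walls round the work are solid. World frame = base frame: x ahead of the robot, y to its left, z up, the work surface at z = 0. Lengths are in m, angles in rad, forces in N, time in s.
With the tool pointing down it reaches from about 0.4 to 0.85 m from the base axis. Payload 10.4 kg.
Tool frame: the origin (TCP) lies at the very end of the fingers, on their centre line; the grasp point (between the pads) lies 19 mm behind it; z points along the fingers, y is the line along which they close (so a half turn about z gives the same grasp; the last joint's range is limited). The gripper opens to 87 mm and grips with 3 to 60 N. Pads are 19 mm wide; open, the fingers measure 117 mm over their backs; the gripper's body (75 mm by 190 mm) begins 51 mm behind the grasp point.
Start: joints at [-1.26, 0.332, -0.065, 1.46, 0.022, 1.35, -0.088], TCP at [0.205, 0.591, 0.223] pointing down, gripper open.
Joint ranges: [-2.6, 2.6], [-0.5, 2.12], [-1.47, 1.34], [0.16, 2.42], [-1.27, 4.41], [0.06, 2.06], [-2.6, 2.6]. Speed limits (rad/s): [2.22, 2.22, 2.79, 2.79, 3.14, 3.14, 3.14].

### API

Orientations are given as [roll, pitch, yaw] about the fixed x, y, z axes, in that order (R = Rz(yaw) Ry(pitch) Rx(roll)).
In Python, from bench import robot gives the robot as it stands.
- The arm moves only by the tool carry_out, never from a script. Its argument "deltas" is a list that holds one entry, the list of rows, each a list of 7 numbers: the shift along the tool's x, y, z in cm, then the turn, a rotation vector about the tool's x, y, z in degrees, then the finger opening in cm, from 0 to 8.7. A call has 1 to 10 rows; each row is the pose to reach, as a shift and turn from the pose commanded when the call began, along the tool's axes at that moment; what a row does not reach only later rows make up. A row lasts 1/12 s, in which the tool goes at most 41.7 mm and 7.16 degrees, less where a joint would pass 70% of its speed; a pose out of reach is approached as far as the arm can. A call with a gripper value outside its range is refused whole. The fingers move at their own pace and stop on an object; the grip force is fixed at half the most. Time passes only in rows, so rows that repeat a pose let the fingers close. It gives the time, the measured TCP pose, the force, the opening and the grip force at its end, in the units of the state.
- robot.state(): the state, without advancing time (a new reading comes with each control period).
- robot.snapshot(name): name is "scene" or "top" or "wrist"; returns the picture (420x560x3 uint8, red, green, blue); there is no depth.
- robot.calibration(name): a dict with "mtx" (3x3 intrinsics, pixels), "T" (4x4, takes a point from camera to world coordinates). Camera axes: x right, y down, z forward; pixel columns grow to the right and rows downward; lengths in m; the calibration is good to about 2 mm. A picture is of the moment at which its call begins: read the wrist's pose just before it. calibration takes no time and is no camera call; for the wrist camera it gives the pose at the moment of the call.
- robot.close_job(): hands the job in; it is judged then, once.
The state is a dict: "time": time; "q": joint angles; "joint_vel": joint speeds; "joint_torque": joint torques, N m; "tool_pos": TCP position; "tool_rot": TCP orientation; "contact_force": force on the tool from outside, world axes, zero at the start; "ft_torque": the same for the moment, N m; "width": finger opening in m; "finger_force": force on a finger pad.
Only numpy, scipy, OpenCV 4.12 (cv2) and the standard library are available. Lean on these libraries where they do the work, as an engineer would, in place of code of your own. Each camera call takes 0.05 s, during which the arm holds its last target. There are 200 camera calls.

## Working session

There is one attempt and no reset: what is moved stays moved. The work goes in short steps, Python scripts to look and compute and a tool call to move; the robot and the scene stay as the last step left them, time stands still between calls to the robot, and variables do not carry over. Pictures are saved under pics/ and viewed, at most 12 in all, crops included, and the job is handed in when it is done.

Besides the shell and the picture viewer there is one more tool, called after ">>>" as name([rows], argument=value, ...), one row to a line, values as JSON. carry_out: Moves the arm, as the interface text tells. Its arguments: {"type":"object","properties":{"deltas":{"type":"array","items":{"type":"array","items":{"type":"array","items":{"type":"number"}}}}},"required":["deltas"]}

```bash
mkdir -p pics; ls
cat > h.py <<'E'
import numpy as np, cv2
from bench import robot
from scipy.spatial.transform import Rotation as R
def snap(n,f=None):
    c=robot.calibration(n); im=robot.snapshot(n)
    if f: cv2.imwrite('pics/'+f,im[:,:,::-1])
    return im,c
def ray(c,u,v,z):
    d=c['T'][:3,:3]@np.linalg.solve(c['mtx'],[u,v,1.]); o=c['T'][:3,3]
    return o+d*(z-o[2])/d[2]
def proj(c,p):
    T=np.linalg.inv(c['T']); q=c['mtx']@(T[:3,:3]@np.asarray(p)+T[:3,3]); return q[:2]/q[2]
E
python3 - <<'E'
from h import *
print(robot.state())
a,ca=snap('scene','s0.png'); b,cb=snap('top','t0.png')
for c in(ca,cb): print(np.round(c['mtx'],1).tolist(),np.round(c['T'],3).tolist())
E
```

```text
pics
{'time': 0.0, 'q': array([-1.25960093,  0.33290574, -0.06466174,  1.46096406,  0.02160461,
        1.34990408, -0.08851021]), 'joint_vel': array([-8.64295352e-04,  5.37696225e-04, -6.70056080e-06,  7.50342075e-05,
       -6.18385519e-04,  1.73620396e-04, -1.00285030e-03]), 'joint_torque': array([-1.56450747e-04, -6.23255324e+01,  2.47121870e-02, -3.89897096e+01,
       -6.12785085e-02,  3.99994024e-02,  1.55852977e-04]), 'tool_pos': array([0.20466803, 0.59011472, 0.22172185]), 'tool_rot': array([-3.14010927e+00,  8.63004279e-05,  2.80777343e+00]), 'contact_force': array([-0.5964928 ,  0.01482518,  0.71572454]), 'ft_torque': array([ 0.03904338,  0.01270933, -0.0061031 ]), 'finger_force': 0.0, 'width': 0.08665392520720147}
[[419.4, 0.0, 288.4], [0.0, 419.4, 208.3], [0.0, 0.0, 1.0]] [[-0.839, -0.433, 0.33, 0.192], [-0.544, 0.648, -0.532, 0.689], [0.016, -0.626, -0.779, 0.995], [0.0, 0.0, 0.0, 1.0]]
[[500.1, 0.0, 277.6], [0.0, 500.1, 202.6], [0.0, 0.0, 1.0]] [[-0.001, -0.99, 0.14, 0.416], [-1.0, 0.001, -0.001, 0.057], [0.001, -0.14, -0.99, 1.125], [0.0, 0.0, 0.0, 1.0]]
```

View pics/s0.png

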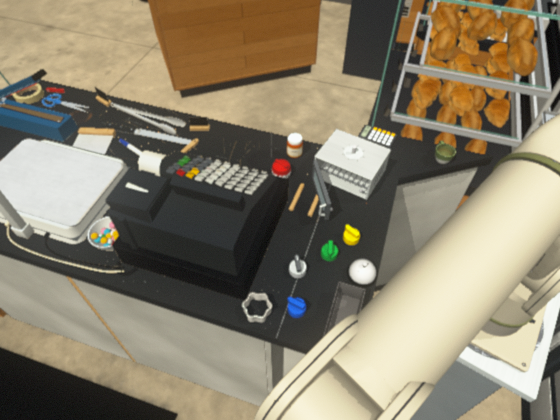

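View pics/t0.png

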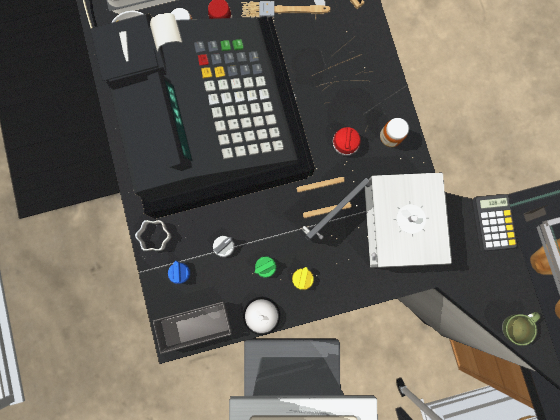

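The scene shows four knob-like things in the top view: silver (223,246), blue (178,272), green (265,267) and yellow (303,279). The silver one fits the description (aluminium skirt, dark bar, not a coloured look-alike). The warmer is at (410,220), with its door open from (368,180) to (312,232). I'll confirm the knob and spindle in one enlarged crop.

Run:
```python
from h import *
b=cv2.imread('pics/t0.png'); c=robot.calibration('top')
k=cv2.resize(b[221:271,198:248],(400,400),interpolation=cv2.INTER_CUBIC)
w=cv2.resize(b[195:245,386:436],(400,400),interpolation=cv2.INTER_CUBIC)
cv2.imwrite('pics/crop.png',np.hstack([k,w]))
P=lambda u,v,z:print(u,v,np.round(ray(c,u,v,z)[:2],4))
for n,z in(((223,246),.022),((410,218),.1),((415,219),.127),((368,180),.091),((312,232),.065),((374,174),.1),((443,174),.1),((451,263),.1),((372,266),.1),((347,140),.05),((396,130),.07),((153,236),.03)): P(*n,z)
```

```text
223 246 [0.4756 0.1759]
410 218 [ 0.5285 -0.2171]
415 219 [ 0.5235 -0.2198]
368 180 [ 0.6099 -0.1343]
312 232 [ 0.5027 -0.0172]
374 174 [ 0.6209 -0.1455]
443 174 [ 0.6207 -0.2895]
451 263 [ 0.4363 -0.297 ]
372 266 [ 0.4305 -0.136 ]
347 140 [ 0.7074 -0.0979]
396 130 [ 0.7243 -0.202 ]
153 236 [0.4973 0.3286]
```

View pics/crop.png

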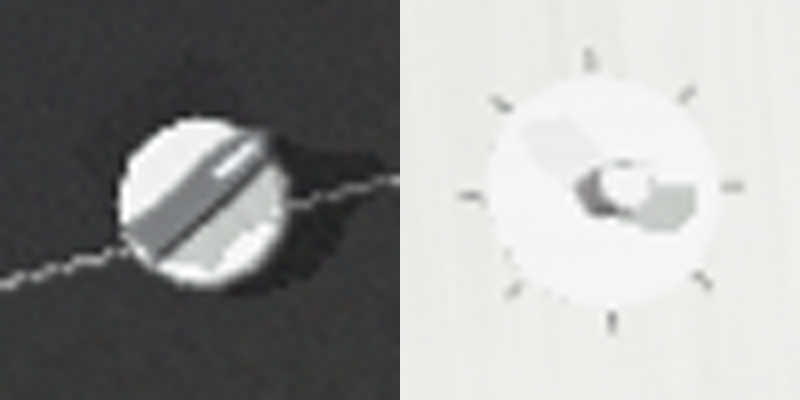

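The crop confirms it: silver skirt with a bar grip at (223,246), its white index end pointing to the upper right (yaw ≈ −50°). The spindle's shaded flank is on its left; its flat needs a closer look. Next I'll move over the work to look with the wrist camera.

>>> carry_out([
  [[-19, -24.7, -8, 0, 0, -10, 0], [-19, -24.7, -8, 0, 0, -10, 0], [-19, -24.7, -8, 0, 0, -10, 0], [-19, -24.7, -8, 0, 0, -10, 0], [-19, -24.7, -8, 0, 0, -10, 0], [-19, -24.7, -8, 0, 0, -10, 0], [-19, -24.7, -8, 0, 0, -10, 0], [-19, -24.7, -8, 0, 0, -10, 0], [-19, -24.7, -8, 0, 0, -10, 0], [-19, -24.7, -8, 0, 0, -10, 0]],
])

```text
time: 0.93
tool_pos: [0.304, 0.2939, 0.3031]
tool_rot: [3.14, 0.0, 2.979]
contact_force: [0.0, 0.9, -1.1]
width: 0.0281
finger_force: 0.0
```

>>> carry_out([
  [[-15, -32.4, -2.7, 0, 0, -9.3, 0], [-15, -32.4, -2.7, 0, 0, -9.3, 0], [-15, -32.4, -2.7, 0, 0, -9.3, 0], [-15, -32.4, -2.7, 0, 0, -9.3, 0], [-15, -32.4, -2.7, 0, 0, -9.3, 0], [-15, -32.4, -2.7, 0, 0, -9.3, 0], [-15, -32.4, -2.7, 0, 0, -9.3, 0], [-15, -32.4, -2.7, 0, 0, -9.3, 0], [-15, -32.4, -2.7, 0, 0, -9.3, 0], [-15, -32.4, -2.7, 0, 0, -9.3, 0]],
])

```text
time: 1.77
tool_pos: [0.4011, -0.053, 0.3299]
tool_rot: [-3.141, 0.001, 3.139]
contact_force: [-0.5, 0.0, -0.9]
width: 0.0007
finger_force: 0.0
```

Run:
```python
from h import *
s=robot.state(); print(s['tool_pos'],s['tool_rot'])
w,c=snap('wrist','w1.png'); print(np.round(c['T'],3).tolist(),c['mtx'].round(1).tolist())
import pickle; pickle.dump(c,open('w1.pkl','wb'))
```

```text
[ 0.40114221 -0.05302873  0.32990081] [-3.14118302e+00  1.01561400e-03  3.13872620e+00]
[[0.004, 0.965, 0.262, 0.329], [1.0, -0.004, -0.001, -0.054], [-0.0, 0.262, -0.965, 0.491], [0.0, 0.0, 0.0, 1.0]] [[319.1, 0.0, 277.4], [0.0, 319.1, 212.5], [0.0, 0.0, 1.0]]
```

View pics/w1.png

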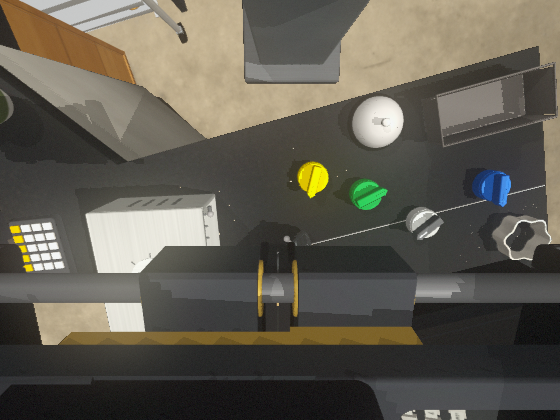

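The wrist view shows the white warmer at left (top's near corner at about (215,195)), the door's handle end at (290,240) beside the fingers, and the silver knob at (424,222). The gripper hides what lies beyond the fingers. I'll measure the door handle across two views.

Run:
```python
from h import *
t,c=snap('top','t1.png'); s,cs=snap('scene','s1.png')
g=t.min(2); m=((g>185)).astype(np.uint8); m[:, :355]=0; m[:,462:]=0; m[:160]=0; m[280:]=0
m=cv2.morphologyEx(m,cv2.MORPH_OPEN,np.ones((5,5)))
k=max(cv2.findContours(m,0,2)[0],key=cv2.contourArea)
b=cv2.boxPoints(cv2.minAreaRect(k)); print(b.round(1).tolist())
W=np.array([ray(c,*p,.1)[:2] for p in b]); print(W.round(4).tolist(),W.mean(0), [np.linalg.norm(W[i]-W[i-1]).round(4) for i in range(4)])
h=cv2.convexHull(k); ap=cv2.approxPolyDP(h,4,True)[:,0]; print([(p.tolist(),ray(c,*p,.1)[:2].round(4).tolist()) for p in ap])
A=cv2.resize(t[165:265,290:390],(400,400),interpolation=2); B=cv2.resize(s[150:225,290:365],(400,400),interpolation=2)
cv2.imwrite('pics/c2.png',np.hstack([A,B])[:,:,::-1])
```

```text
[[362.20001220703125, 176.89999389648438], [441.6000061035156, 169.3000030517578], [447.79998779296875, 234.0], [368.29998779296875, 241.5]]
[[0.6148, -0.1207], [0.6307, -0.2871], [0.4955, -0.2934], [0.4802, -0.1299]] [ 0.55528065 -0.20779034] [np.float64(0.135), np.float64(0.1672), np.float64(0.1354), np.float64(0.1642)]
[([442, 174], [0.6207, -0.2874]), ([446, 226], [0.5119, -0.2905]), ([369, 241], [0.4813, -0.1313]), ([372, 176], [0.6167, -0.1412])]
```

View pics/c2.png

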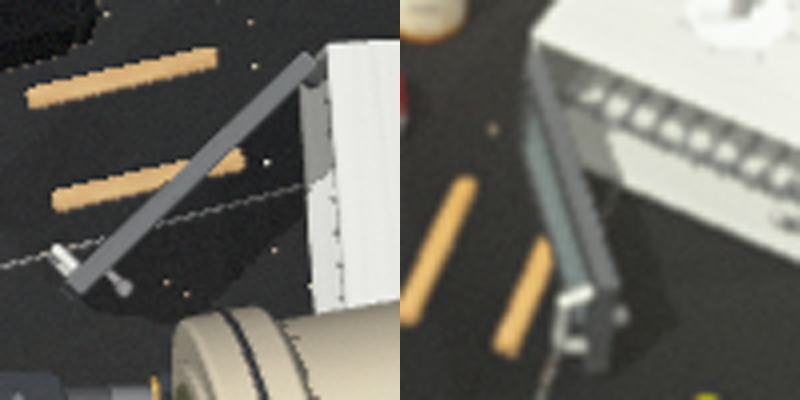

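The crop shows the door as a grey bar from hinge (369,180) to free edge (310,236) in the top view. The upright bar handle's outer end is at (304,227), and the register's corner is at (315,171).

Run:
```python
from h import *
t=cv2.imread('pics/t0.png');c=robot.calibration('top')
g=t.min(2); m=((g>185)).astype(np.uint8); m[:, :355]=0; m[:,462:]=0; m[:160]=0; m[280:]=0
m=cv2.morphologyEx(m,cv2.MORPH_OPEN,np.ones((5,5)))
k=max(cv2.findContours(m,0,2)[0],key=cv2.contourArea)
ap=cv2.approxPolyDP(cv2.convexHull(k),4,True)[:,0]; print([(p.tolist(),ray(c,*p,.1)[:2].round(4).tolist()) for p in ap])
W=np.array([ray(c,*p[0],.1)[:2] for p in k]).astype(np.float32); r=cv2.minAreaRect(W); print(r)
for n,u,v,z in(('hinge',368.7,180,.091),('free',310,236,.091),('hnd',304,227,.08),('reg',315,171,0)): print(n,ray(c,u,v,z).round(4))
```

```text
[([441, 173], [0.6229, -0.2854]), ([450, 262], [0.4383, -0.2951]), ([378, 265], [0.4325, -0.1483]), ([369, 252], [0.4588, -0.1307]), ([367, 224], [0.5162, -0.1281]), ([372, 176], [0.6167, -0.1412])]
((0.5269029140472412, -0.2099466770887375), (0.18782947957515717, 0.16442714631557465), 2.5723907947540283)
hinge [ 0.6099 -0.1358  0.091 ]
free [ 0.4923 -0.0112  0.091 ]
hnd [5.12e-01 4.00e-04 8.00e-02]
reg [ 0.648  -0.0302  0.    ]
```

>>> carry_out([
  [[-7, 11.3, 5, 0, -15, 0, 0], [-9, 11.3, 11, 0, -20, 0, 0], [-11.4, 11.3, 13, 0, -25, 0, 0], [-11.4, 11.3, 13, 0, -30, 0, 0], [-11.4, 11.3, 13, 0, -30, 0, 0], [-11.4, 11.3, 17, 0, -30, 0, 0], [-11.4, 11.3, 21, 0, -30, 0, 0], [-11.4, 11.3, 25, 0, -30, 0, 0], [-11.4, 11.3, 27, 0, -30, 0, 0], [-11.4, 11.3, 27, 0, -30, 0, 0]],
])

```text
time: 2.75
tool_pos: [0.5096, 0.0651, 0.0538]
tool_rot: [-3.137, 0.515, -3.133]
contact_force: [-0.0, -0.5, -0.2]
width: 0.0003
finger_force: 0.0
```

>>> carry_out([
  [[-0.3, -2, 0.2, 0, 0, 0, 0], [-0.3, -3.7, 0.2, 0, 0, 0, 0], [0.8, -5, -0.4, 0, 0, 0, 0], [1.8, -6.3, -1, 0, 0, 0, 0], [2.6, -7.5, -1.5, 0, 0, 0, 0], [3.3, -8.7, -1.9, 0, 0, 0, 0], [4, -9.9, -2.2, 0, 0, 0, 0], [4.6, -11, -2.6, 0, 0, 0, 0], [5.1, -12.8, -2.9, 0, 0, 0, 0], [5.6, -14.5, -3.2, 0, 0, 0, 0]],
])

```text
time: 3.58
tool_pos: [0.4821, -0.0141, 0.0687]
tool_rot: [3.131, 0.519, -3.138]
contact_force: [-14.2, 13.8, -0.0]
width: 0.0005
finger_force: 7.8
```

Run:
```python
from h import *
t,c=snap('top','t2.png'); s,cs=snap('scene','s2.png')
A=cv2.resize(t[165:285,280:400],(400,400),interpolation=2); B=cv2.resize(s[130:230,280:380],(400,400),interpolation=2)
cv2.imwrite('pics/c3.png',np.hstack([A,B])[:,:,::-1])
print(robot.state()['contact_force'],robot.state()['tool_pos'])
```

```text
[-17.26245401  14.36846303   3.30315462] [ 0.48159727 -0.01588355  0.06872554]
```

View pics/c3.png

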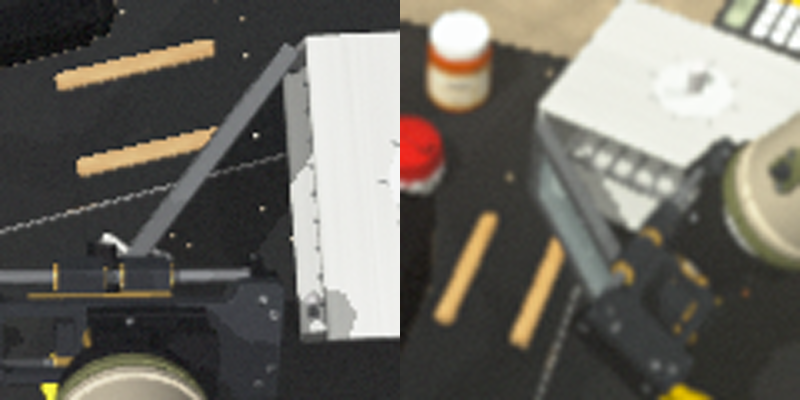

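The crop shows the door moved only a few degrees, with its free edge now at about (323,240) px and the closed fingers wedged against the handle end. I'll check the joints and the command offset.

Run:
```python
from h import *
s=robot.state(); print({k:np.round(v,3) for k,v in s.items()})
c=robot.calibration('top')
print(ray(c,280+290/3.33,165+50/3.33,.091),ray(c,280+142/3.33,165+250/3.33,.091),ray(c,280+112/3.33,165+240/3.33,.08))
```

```text
{'time': np.float64(3.683), 'q': array([ 0.367, -0.115, -0.43 ,  2.417, -0.07 ,  0.312,  1.56 ]), 'joint_vel': array([-0.123,  0.008,  0.083,  0.   ,  0.087, -0.015, -0.102]), 'joint_torque': array([ 11.72 , -25.542,   6.463, -37.368,   0.192,  -6.995,   1.851]), 'tool_pos': array([ 0.482, -0.016,  0.069]), 'tool_rot': array([3.131, 0.518, 3.141]), 'contact_force': array([-17.262,  14.368,   3.303]), 'ft_torque': array([2.898, 3.514, 1.687]), 'finger_force': np.float64(9.325), 'width': np.float64(0.0)}
[ 0.60985638 -0.13238646  0.091     ] [ 0.48387674 -0.03723685  0.091     ] [ 0.4908901  -0.01949691  0.08      ]
```

>>> carry_out([
  [[0, 3, 0, 0, 0, 0, 0], [0, 6, 0, 0, 0, 0, 0], [0, 9, 0, 0, 3, 0, 0], [0, 11, 0, 0, 8, 0, 0], [0, 11, 0, 0, 15, 0, 0], [0, 11, 0, 0, 15, 0, 0]],
])

```text
time: 4.18
tool_pos: [0.4871, 0.0957, 0.0739]
tool_rot: [3.13, 0.26, -3.138]
contact_force: [1.4, -0.3, 1.5]
width: 0.0005
finger_force: 0.0
```

>>> carry_out([
  [[-1.2, -3, 1.8, 0, 0, 0, 0], [-1.2, -5.6, 1.8, 0, 0, 0, 0], [-1.2, -8.1, 1.8, 0, 0, 0, 0], [-0.5, -9.4, 1.6, 0, 1, 0, 0], [0.3, -10.8, 1.4, 0, 3, 0, 0], [1.6, -12.4, 1.0, 0, 6, 0, 0], [2.9, -14.5, 0.7, 0, 10, 0, 0], [2.9, -14.5, 0.7, 0, 10, 0, 0]],
])

```text
time: 4.85
tool_pos: [0.4581, -0.0553, 0.0563]
tool_rot: [3.135, 0.088, 3.141]
contact_force: [-0.0, -1.0, -0.3]
width: 0.0004
finger_force: 0.0
```

Run:
```python
from h import *
t,c=snap('top','t3.png'); s,cs=snap('scene','s3.png')
A=cv2.resize(t[165:285,280:400],(400,400),interpolation=2); B=cv2.resize(s[130:230,280:380],(400,400),interpolation=2)
cv2.imwrite('pics/c4.png',np.hstack([A,B])[:,:,::-1])
s=robot.state();print(s['contact_force'],s['tool_pos'],s['q'])
```

```text
[0.70761397 0.60359685 0.19873656] [ 0.45908233 -0.05215979  0.05588838] [ 0.58354007  0.12912144 -0.5816862   2.11098187  0.08340098  0.83226727
  1.52831941]
```

View pics/c4.png

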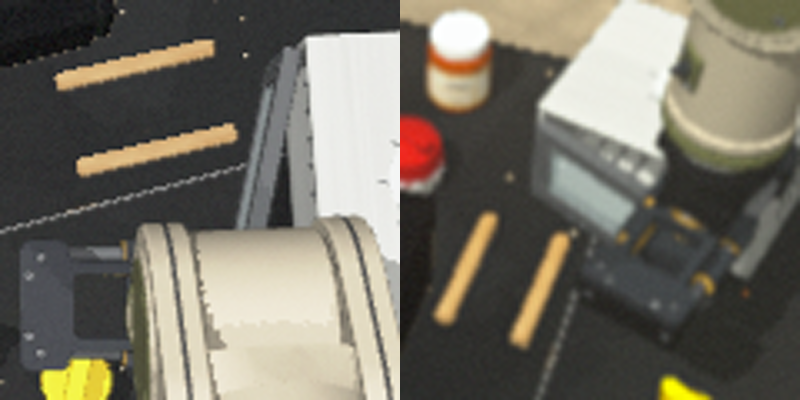

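The door is now almost shut (about 15° open) and follows the fingers. I'll push it home.

>>> carry_out([
  [[0.5, -1.2, 0, 0, 2, 0, 0], [0.9, -2.2, 0, 0, 5, 0, 0], [1.1, -3.0, 0, 0, 5, 0, 0], [1.2, -3.6, 0, 0, 5, 0, 0], [1.3, -4.2, 0, 0, 5, 0, 0], [1.3, -4.6, 0, 0, 5, 0, 0], [1.3, -5, 0, 0, 5, 0, 0], [1.3, -5.3, 0, 0, 5, 0, 0], [1.3, -5.6, 0, 0, 5, 0, 0], [1.3, -5.6, 0, 0, 5, 0, 0]],
])

```text
time: 5.78
tool_pos: [0.4458, -0.1092, 0.0535]
tool_rot: [3.133, 0.003, -3.14]
contact_force: [-0.2, 0.0, -0.3]
width: 0.0007
finger_force: 0.0
```

>>> carry_out([
  [[0, -0.4, 0, 0, 0, 0, 0], [0, -0.8, 0, 0, 0, 0, 0], [0, -1.2, 0, 0, 0, 0, 0], [0, -1.4, 0, 0, 0, 0, 0], [0, -1.4, 0, 0, 0, 0, 0]],
])

```text
time: 6.2
tool_pos: [0.4458, -0.1119, 0.0533]
tool_rot: [3.121, -0.001, -3.131]
contact_force: [-6.5, 43.6, 15.8]
width: 0.0004
finger_force: 21.6
```

The push met a firm 44 N at the stop. I'll back off and rise over the spindle to check the door and look at the flat.

>>> carry_out([
  [[0, 2, 0, 0, 0, 0, 0], [0, 5, 0, 0, 0, 0, 0], [0, 5, -4, 0, 0, 0, 0], [0, 5, -8, 0, 0, 0, 0], [0, 5, -12, 0, 0, 0, 0], [0, 5, -16, 0, 0, 0, 0], [-2, 2, -20, 0, 0, 0, 0], [-4, -2, -21.7, 0, 0, 0, 0], [-6, -6, -21.7, 0, 0, 0, 0], [-6.4, -9.8, -21.7, 0, 0, 0, 0]],
])

```text
time: 7.03
tool_pos: [0.5086, -0.2091, 0.2712]
tool_rot: [3.135, 0.006, -3.137]
contact_force: [1.8, -0.3, 0.4]
width: 0.0004
finger_force: 0.0
```

>>> carry_out([
  [[0, 0, 0, 0, 0, 0, 0], [0, 0, 0, 0, 0, 0, 0], [0, 0, 0, 0, 0, 0, 0]],
])

```text
time: 7.28
tool_pos: [0.5063, -0.2077, 0.2687]
tool_rot: [3.132, 0.002, -3.139]
contact_force: [-0.3, 0.5, -0.6]
width: 0.0004
finger_force: 0.0
```

Run:
```python
from h import *
s=robot.state();print(s['tool_pos'],s['tool_rot'])
w,c=snap('wrist','w2.png'); import pickle; pickle.dump(c,open('w2.pkl','wb'))
p=proj(c,(.5235,-.2198,.127)); print(p)
u,v=p.astype(int)
sc,_=snap('scene','s4.png')
A=cv2.resize(w[max(v-50,0):v+50,u-50:u+50],(400,400),interpolation=2);B=cv2.resize(sc[130:230,300:400],(400,400),interpolation=2)
cv2.imwrite('pics/c5.png',np.hstack([A,B])[:,:,::-1])
```

```text
[ 0.5063199  -0.2077112   0.26870751] [ 3.13209173e+00  1.56387136e-03 -3.13904262e+00]
[264.68874061 219.06055939]
```

View pics/c5.png

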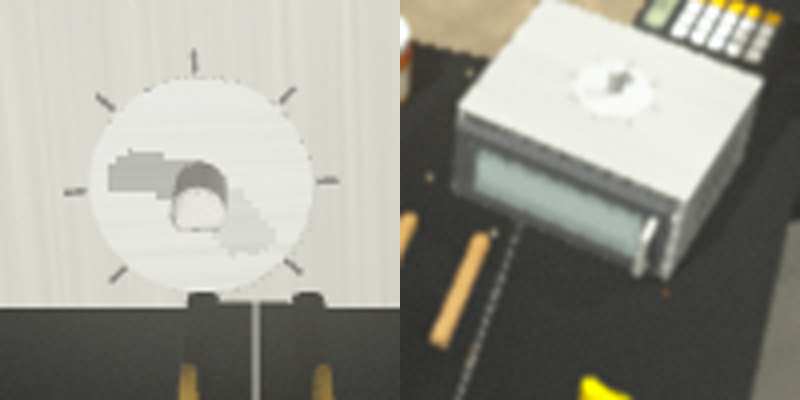

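The door is fully shut in the scene view. The D-shaped tip appears white at about (264,220) in the wrist picture, with its flat on the lower side (world +x). I'll measure its centre and angle.

Run:
```python
from h import *
import pickle
w=cv2.imread('pics/w2.png');c=pickle.load(open('w2.pkl','rb'))
g=w[205:235,250:280].astype(int); print(w[208:232,252:276,1]); print((g[:,:,2]-g[:,:,0])[3:27,2:26])
```

```text
[[187 187 191 230 230 231 230 230 231 231 230 231 231 232 233 233 232 233
  232 233 232 232 232 232]
 [188 189 188 189 189 189 188 188 186 186 184 162 176 212 230 231 231 230
  231 229 230 229 229 228]
 [184 185 185 185 185 185 185 184 160 161 138 138 136 134 145 193 229 231
  231 230 232 232 231 232]
 [187 185 187 187 186 187 183 161 138 140 140 139 137 138 141 146 176 232
  233 233 233 233 233 233]
 [188 189 188 188 187 186 167 137 138 140 138 138 136 136 141 143 150 195
  229 230 231 231 231 231]
 [186 186 187 185 187 185 147 138 139 138 139 139 137 138 140 144 147 155
  201 234 233 233 233 233]
 [189 189 190 189 189 186 136 138 137 136 138 138 137 138 141 144 147 154
  194 233 233 233 233 232]
 [188 189 190 189 187 172 133 138 139 142 145 154 142 138 143 143 146 151
  181 233 233 232 232 233]
 [190 186 187 187 185 170 137 143 172 201 209 205 211 194 175 148 148 152
  176 219 220 219 220 232]
 [231 187 187 188 185 148 154 193 210 219 221 210 228 225 208 198 164 152
  176 218 218 219 218 231]
 [229 188 189 189 187 174 193 207 226 225 226 230 230 227 224 226 213 154
  175 216 217 21
[... 2425 characters left out ...]
 1  7  7  6  7  7  7  8]
 [ 6  6  7  7  8 10 10 10 10  9  8 10  4  3  5  5  7 10  9  8  7  6  5  6]
 [ 6  7  7  7  7 11 10 10  9  9  8 10 10 10 10  9 11 10  8  6  8  6  7  7]
 [ 6  7  6  8  7  9  9 10 10  9 10  9  9 10 11 10 10  8  6  7  8  6  7  7]
 [ 6  7  6  7  6  7  7  8  8  8  7  8  7  7  6  6  7  7  7  7  7  7  7  7]
 [ 6  6  6  6  6  7  7  7  7  7  7  7  7  7  7  7  7  7  7  7  7  7  7  8]
 [ 6  6  6  7  7  6  7  6  6  6  6  7  6  7  5  7  7  7  7  8  6  6  7  6]
 [ 5  6  6  6  7  7  6  7  7  7  6  6  6  6  7  7  7  7  6  7  7  8  7  7]
 [ 6  6  7  6  6  6  5  7  8  7  7  6  6  7  7  8  8  7  6  6  7  7  7  7]
 [ 8  8  7  7  7  8  7  7  7  6  6  6  6  6  7  6  7  6  6  7  9  7  7  7]]
```

>>> carry_out([
  [[3.1, 3, 0, 0, 0, 0, 2], [3.1, 7, 0, 0, 0, 0, 4], [3.1, 11, 0, 0, 0, 0, 5], [3.1, 15, 1, 0, 0, 0, 5], [3.1, 19, 2, 0, 0, 0, 5], [3.1, 23, 3, 0, 0, 0, 5], [3.1, 27, 4, 0, 0, 0, 5], [3.1, 31, 5, 0, 0, 0, 5], [3.1, 35, 6, 0, 0, 0, 5], [3.1, 38.4, 6.9, 0, 0, 0, 5]],
])

```text
time: 8.22
tool_pos: [0.4731, 0.1802, 0.2034]
tool_rot: [3.133, 0.003, -3.136]
contact_force: [0.8, -0.4, -0.1]
width: 0.0489
finger_force: 0.0
```

>>> carry_out([
  [[0, 0, 0, 0, 0, 0, 5], [0, 0, 0, 0, 0, 0, 5], [0, 0, 0, 0, 0, 0, 5]],
])

```text
time: 8.47
tool_pos: [0.4741, 0.1766, 0.2035]
tool_rot: [3.134, 0.002, -3.138]
contact_force: [-0.4, -0.2, 0.4]
width: 0.0498
finger_force: 0.0
```

Run:
```python
from h import *
import pickle
print('spindle',ray(pickle.load(open('w2.pkl','rb')),263.9,222.8,.127))
s=robot.state();print(s['tool_pos'],s['tool_rot'],s['q'])
w,c=snap('wrist','w3.png'); pickle.dump(c,open('w3.pkl','wb'))
p=proj(c,(.4756,.1759,.022)); print(p)
u,v=p.astype(int)
A=cv2.resize(w[max(v-50,0):v+50,u-50:u+50],(600,600),interpolation=2)
cv2.imwrite('pics/c6.png',A[:,:,::-1])
```

```text
spindle [ 0.52736886 -0.22061827  0.127     ]
[0.47407844 0.17659791 0.20351661] [ 3.13351325e+00  2.07538665e-03 -3.13780825e+00] [ 0.31194232  0.15083655 -0.81207423  1.76619731  0.10807736  1.26721083
  1.04833697]
[276.23553593 195.03715355]
```

View pics/c6.png

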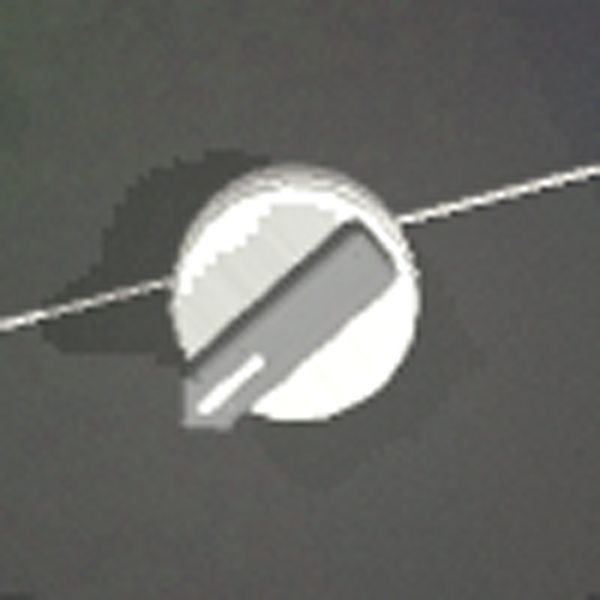

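The crop confirms the silver knob. The skirt's centre is at about (275,195) in the wrist picture, and the bar's pointed, white-marked end is to the lower left, (259,216).

Run:
```python
from h import *
import pickle
c=pickle.load(open('w3.pkl','rb'));f=lambda x,y,z:ray(c,226+x/6,145+y/6,z)[:2]
print('ctr',f(295,301,.022))
def yaw(a,b,z): d=f(*b,z)-f(*a,z); return np.degrees(np.arctan2(d[1],d[0])),np.linalg.norm(d)
print('index',yaw((262,358),(205,408),.04),'edge',yaw((352,222),(190,358),.04),'edge2',yaw((395,280),(255,405),.04))
print(f(378,252,.04),f(198,425,.04))
```

```text
ctr [0.47574607 0.17472687]
index (np.float64(-47.99220467627146), np.float64(0.013539331819993575)) edge (np.float64(-49.46572880459751), np.float64(0.03697066314624726)) edge2 (np.float64(-47.33134541076002), np.float64(0.03306450443254932))
[0.46324783 0.18898397] [0.49422413 0.15760536]
```

>>> carry_out([
  [[-0.1, -0.2, 2, 0, 0, 7, 5], [-0.1, -0.2, 4, 0, 0, 14, 5], [-0.1, -0.2, 7, 0, 0, 21, 5], [-0.1, -0.2, 10, 0, 0, 28, 5], [-0.1, -0.2, 12, 0, 0, 35, 5], [-0.1, -0.2, 14, 0, 0, 42, 5], [-0.1, -0.2, 14, 0, 0, 48.7, 5], [-0.1, -0.2, 14, 0, 0, 48.7, 5], [-0.1, -0.2, 14, 0, 0, 48.7, 5], [-0.1, -0.2, 14, 0, 0, 48.7, 5]],
])

```text
time: 9.35
tool_pos: [0.4765, 0.1754, 0.0643]
tool_rot: [3.133, -0.004, 2.297]
contact_force: [0.7, -1.5, -0.5]
width: 0.05
finger_force: 0.0
```

>>> carry_out([
  [[0, 0, 2, 0, 0, 0, 5], [0, 0, 3.2, 0, 0, 0, 5], [0, 0, 4, 0, 0, 0, 5], [0, 0, 4, 0, 0, 0, 5], [0, 0, 4, 0, 0, 0, 5], [0, 0, 4, 0, 0, 0, 2], [0, 0, 4, 0, 0, 0, 0.8], [0, 0, 4, 0, 0, 0, 0.5], [0, 0, 4, 0, 0, 0, 0.5], [0, 0, 4, 0, 0, 0, 0.5]],
])

```text
time: 10.18
tool_pos: [0.4759, 0.1762, 0.0236]
tool_rot: [3.134, -0.005, 2.294]
contact_force: [1.2, 0.1, 0.2]
width: 0.0248
finger_force: 0.0
```

>>> carry_out([
  [[0, 0, 0, 0, 0, 0, 0.5], [0, 0, 0, 0, 0, 0, 0.5], [0, 0, 0, 0, 0, 0, 0.5], [0, 0, 0, 0, 0, 0, 0.5]],
])

```text
time: 10.52
tool_pos: [0.4758, 0.1762, 0.0234]
tool_rot: [3.134, -0.005, 2.294]
contact_force: [-0.0, 0.5, 1.2]
width: 0.0116
finger_force: 30.0
```

Gripped: width 11.6 mm, 30 N. Now I'll lift and turn the knob to match the spindle flat.

>>> carry_out([
  [[0, 0, -2, 0, 0, 0, 0.5], [0, 0, -5, 0, 0, -5, 0.5], [0, 0, -8, 0, 0, -12, 0.5], [0, 0, -12, 0, 0, -19, 0.5], [-2, -1.4, -16, 0, 0, -26, 0.5], [-5, -3.4, -19, 0, 0, -33, 0.5], [-8, -5.4, -19, 0, 0, -40, 0.5], [-11, -7.4, -19, 0, 0, -46, 0.5], [-14, -9.5, -19, 0, 0, -50.4, 0.5], [-17, -11.5, -19, 0, 0, -50.4, 0.5]],
])

```text
time: 11.35
tool_pos: [0.5006, -0.0212, 0.2122]
tool_rot: [3.133, 0.003, -3.101]
contact_force: [0.7, 0.2, -0.6]
width: 0.0116
finger_force: 30.0
```

>>> carry_out([
  [[0, 0, 0, 0, 0, 0, 0.5], [0, 0, 0, 0, 0, 0, 0.5], [0, 0, 0, 0, 0, 0, 0.5]],
])

```text
time: 11.6
tool_pos: [0.5004, -0.0196, 0.2115]
tool_rot: [3.132, 0.002, -3.11]
contact_force: [0.1, 0.6, -0.6]
width: 0.0117
finger_force: 30.0
```

Run:
```python
from h import *
import pickle
s=robot.state();print(s['tool_pos'],s['tool_rot'],s['q'])
w,c=snap('wrist','w4.png'); pickle.dump(c,open('w4.pkl','wb'))
p=proj(c,s['tool_pos']-[.02,0,.0]); print(p)
u,v=p.astype(int)
A=cv2.resize(w[v-50:v+50,u-50:u+50],(600,600),interpolation=2)
cv2.imwrite('pics/c7.png',A[:,:,::-1])
```

```text
[ 0.50043299 -0.01964436  0.21145584] [ 3.13234593e+00  1.66953258e-03 -3.10986429e+00] [ 0.56641227  0.11167303 -0.64758745  1.77009646  0.06065711  1.28070198
  1.5071225 ]
[280.2635496  227.14407588]
```

View pics/c7.png

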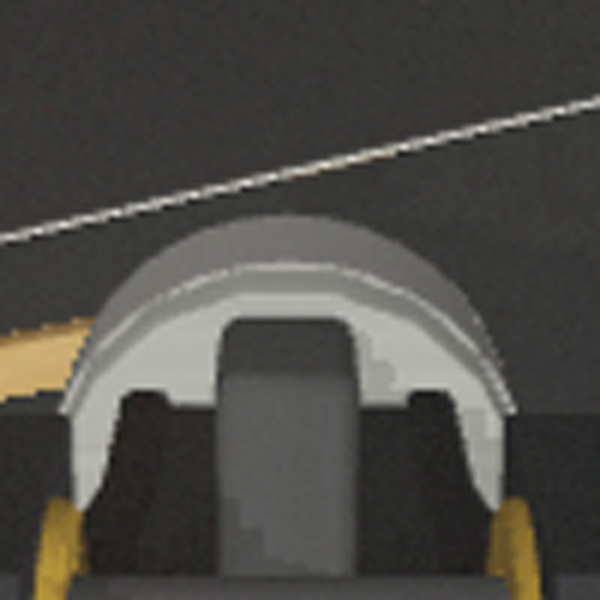

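The knob sits straight in the fingers: the bar is vertical in the crop, the skirt's rear lower rim at (277,213) px and the upper rim at (278,221). I'll compute the knob's offset from the TCP.

Run:
```python
from h import *
import pickle
c=pickle.load(open('w4.pkl','rb'));s=robot.state()['tool_pos']
for n,u,v,dz in(('bot',230.3+283/6,177+215/6,-.0234),('ring',230.3+288/6,177+265/6,-.0014),('ringb',230.3+288/6,177+265/6,-.0034)):
    print(n,ray(c,u,v,s[2]+dz)-s)
print(s, proj(c,s))
```

```text
bot [-0.02151377 -0.00204527 -0.0234    ]
ring [-0.02292451 -0.00186028 -0.0014    ]
ringb [-0.02232277 -0.00181676 -0.0034    ]
[ 0.50046945 -0.01890196  0.21153596] [280.41788626 262.08203622]
```

>>> carry_out([
  [[-0.5, -4, 0, 0, 0, 0, 0.5], [-1, -8, 0, 0, 0, 0, 0.5], [-1.5, -12, 0, 0, 0, 0, 0.5], [-1.97, -16, 0, 0, 0, 0, 0.5], [-1.97, -20.05, 0, 0, 0, 0, 0.5], [-1.97, -20.05, 1, 0, 0, 0, 0.5], [-1.97, -20.05, 3, 0, 0, 0, 0.5], [-1.97, -20.05, 5, 0, 0, 0, 0.5], [-1.97, -20.05, 5.4, 0, 0, 0, 0.5], [-1.97, -20.05, 5.4, 0, 0, 0, 0.5]],
])

```text
time: 12.48
tool_pos: [0.5264, -0.2176, 0.1547]
tool_rot: [3.131, -0.0, -3.107]
contact_force: [-1.1, -0.7, -0.5]
width: 0.0118
finger_force: 30.0
```

>>> carry_out([
  [[0, 0, 0, 0, 0, 0, 0.5], [0, 0, 0, 0, 0, 0, 0.5], [0, 0, 0, 0, 0, 0, 0.5]],
])

```text
time: 12.73
tool_pos: [0.5276, -0.2193, 0.1572]
tool_rot: [3.134, 0.004, -3.109]
contact_force: [0.5, 0.1, -0.3]
width: 0.0118
finger_force: 30.0
```

Run:
```python
from h import *
s=robot.state();print(s['tool_pos'],s['tool_rot'],s['contact_force'])
t,c=snap('top','t5.png'); w,_=snap('scene','s5.png')
A=cv2.resize(t[165:275,355:465],(400,400),interpolation=2); B=cv2.resize(w[120:200,310:390],(400,400),interpolation=2)
cv2.imwrite('pics/c8.png',np.hstack([A,B])[:,:,::-1])
```

```text
[ 0.52758674 -0.21928177  0.15720724] [ 3.13370661  0.0037477  -3.10897402] [ 0.51416392  0.0747165  -0.28502762]
```

>>> carry_out([
  [[0.12, 0.06, 0, 0, 0, 0, 0.5], [0.12, 0.06, 0.3, 0, 0, 0, 0.5], [0.12, 0.06, 0.6, 0, 0, 0, 0.5], [0.12, 0.06, 0.8, 0, 0, 0, 0.5], [0.12, 0.06, 1.0, 0, 0, 0, 0.5], [0.12, 0.06, 1.2, 0, 0, 0, 0.5], [0.12, 0.06, 1.2, 0, 0, 0, 0.5], [0.12, 0.06, 1.2, 0, 0, 0, 0.5]],
])

```text
time: 13.5
tool_pos: [0.5256, -0.2193, 0.1437]
tool_rot: [3.133, 0.002, -3.11]
contact_force: [0.5, -3.1, -2.0]
width: 0.0114
finger_force: 30.0
```

The knob went about 7 mm onto the shaft without upward force. A small sideways load in y suggests easing that way while continuing.

>>> carry_out([
  [[0, -0.05, 0, 0, 0, 0, 0.5], [0, -0.05, 0.3, 0, 0, 0, 0.5], [0, -0.05, 0.6, 0, 0, 0, 0.5], [0, -0.05, 0.8, 0, 0, 0, 0.5], [0, -0.05, 1.0, 0, 0, 0, 0.5], [0, -0.05, 1.2, 0, 0, 0, 0.5], [0, -0.05, 1.2, 0, 0, 0, 0.5], [0, -0.05, 1.2, 0, 0, 0, 0.5]],
])

```text
time: 14.17
tool_pos: [0.5258, -0.2193, 0.1321]
tool_rot: [3.133, 0.002, -3.109]
contact_force: [0.8, -3.9, 2.6]
width: 0.0117
finger_force: 30.0
```

>>> carry_out([
  [[0, -0.05, 0.2, 0, 0, 0, 0.5], [0, -0.05, 0.4, 0, 0, 0, 0.5], [0, -0.05, 0.6, 0, 0, 0, 0.5], [0, -0.05, 0.8, 0, 0, 0, 0.5], [0, -0.05, 0.9, 0, 0, 0, 0.5], [0, -0.05, 0.9, 0, 0, 0, 0.5], [0, -0.05, 0.9, 0, 0, 0, 0.5]],
])

```text
time: 14.75
tool_pos: [0.5261, -0.2195, 0.125]
tool_rot: [3.134, 0.003, -3.109]
contact_force: [-7.7, 0.0, 23.1]
width: 0.0114
finger_force: 30.0
```

Run:
```python
from h import *
s=robot.state();print(s['tool_pos'],s['tool_rot'],s['contact_force'],s['width'],s['finger_force'])
t,c=snap('top','t6.png'); w,_=snap('scene','s6.png')
wr,_=snap('wrist')
A=cv2.resize(wr[140:290,200:350],(400,400),interpolation=2); B=cv2.resize(w[120:200,310:390],(400,400),interpolation=2)
cv2.imwrite('pics/c9.png',np.hstack([A,B])[:,:,::-1])
```

```text
[ 0.52610957 -0.21946157  0.12498564] [ 3.13374164e+00  2.87365837e-03 -3.10926230e+00] [-7.66730413  0.04756166 23.14045167] 0.011419607332253105 30.011911690235138
```

View pics/c9.png

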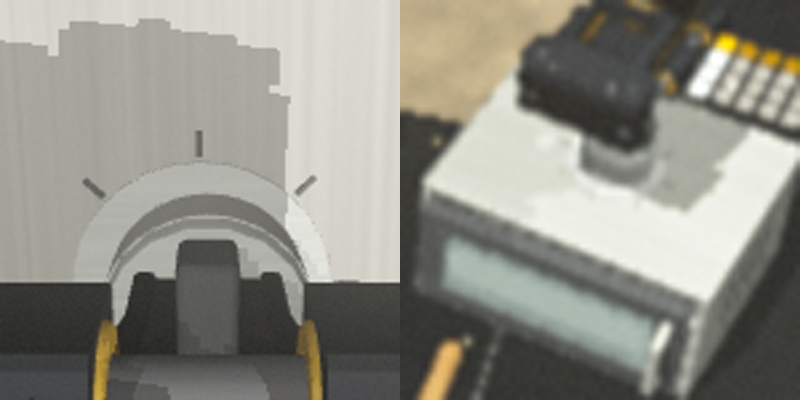

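The picture shows the knob flush near the warmer's top, centred on its dial, with the door shut. Fz is 23 N at the stop height (TCP z 0.125, expected 0.1254), and the grip is 30 N. I'll hand in.

```bash
python3 -c "
from bench import robot; print(robot.close_job())"
```

```text
the job is handed in; nothing more can be done
None
```

I handed the job in with the warmer door shut on its catch and the silver knob fully on the spindle; the gripper still holds the knob and presses the spindle down to its stop. Hand-in gave no verdict.

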